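# Put the drained tube basket on the hotplate and set the heat to the fourth click

## Task

The washed glass tubes have finished dripping: lift their wire basket up and off the hook of the stand and set it down gently, upright, on the middle of the hotplate's round plate to dry. Set the hotplate's heat dial to position 4, which is the fourth click clockwise from off (wherever the dial was left by the last user), and let it rest in that click. Keep the basket upright on the way and leave the flask, bottle and beaker where they are.

Things in the scene. Friction and masses are not known exactly. Their poses are not given: they have to be found in the camera images.
- hotplate: White hotplate, fixed: 340 (own x) x 210 (own y) mm, flat deck 75 mm above the bench; origin under its centre at bench height, yaw within 0.25 rad. Its -x end faces the robot and carries the black dial (upright axis at x = -110 mm); the dark round plate is centred at x = +65 mm. Black marks on the deck 45 mm from the dial's axis: an open ring at off, then dots growing from 1 to 6.
- plate_top (a point): Centre of the top face of the round cast-iron plate, 180 mm across, 88 mm above the bench; axes those of the hotplate.
- dial (a joint): Heat dial's angle, growing clockwise seen from above. Seven clicks 30 degrees apart: off 0, then 0.524, 1.047, 1.571, position 4 = 2.094, 2.618, 3.142 rad; stops just past both ends. A sprung ball pulls it into the nearest click when let go; passing to the next takes about 0.1 N m. Starts at off, 1 or 2.
- dial_grip (a point): On the dial's upright axis in the middle of its grip bar, 105 mm above the bench. Skirt 64 mm across, 7 mm high; upright bar on it 14 mm thick, 57 long, top 44 mm above the deck. Axes turn with the dial: flat sides face own +x and -x; the pointed end with a white line is at +y. The pointer is along the hotplate's +y at off and its +x (at the round plate) at position 3.
- stand: Short retort stand, fixed, yaw within 0.35 rad; origin on the bench straight below where the basket hangs. Grey base 210 x 130 x 12 mm; upright rod 12 mm thick, 220 high, at own x = +85 mm. From its clamp a level hook rod, 9 mm thick, middle line 200 mm up, runs along -x (towards the robot) over the origin to an upturned tip at x = -14 to -32 mm, 19 mm higher at its top.
- basket_center (a point): Centre of the loose wire basket, 68.5 mm above its underside and below its handle's middle peak. 90 (own x) x 100 (own y) mm, 55 high; six glass tubes fixed in it reach 78 mm above its underside, in two rows beside a free lane along x. 0.26 to 0.46 kg. It hangs upright with the stand's axes, underside 73 mm above the bench; it is rigid with its handle.
- basket_bar_left (a point): Middle of the level steel grip bar of the handle on the basket's own +y side: 10 mm thick, 25 long along own y, 31 mm beside the middle, 125 mm above the underside. The handle arches in the own y-z plane, legs at y = +-50 mm; between the bars a peak 28 mm wide, 12 high hangs on the hook rod. To free it lift 20 to 45 mm, then draw it off along the stand's -x by 50 mm or more.
- basket_bar_right (a point): The same on the basket's own -y side (31 mm beside the middle, 125 mm above the underside).
- flask_center (a point): Bystander, loose: conical glass flask, 84 mm wide, 130 mm high; point half-way up its axis.
- bottle_center (a point): Bystander, loose: white plastic bottle with a red cap, 68 mm wide, 150 mm high; point half-way up its axis.
- beaker_center (a point): Bystander, loose: clear plastic beaker, 90 mm wide, 120 mm high; point half-way up its axis.

How it is judged:
At the end, for the whole second after the job is handed in: The dial rests at position 4 (2.094 rad, within 0.15); the basket stands upright (within 0.08 rad) on the round plate, its middle within 35 mm of the plate's middle and its underside on the plate (within 4.5 mm) (value of joint dial between 1.944 and 2.244 rad and horizontal distance between basket_center and plate_top below 0.035 m and z of basket_center in the frame of plate_top between 0.064 and 0.073 m and angle between basket_center's own z axis and vertical below 0.08 rad); the robot touches nothing.
It fails at once if the basket of glass is tipped more than about 40 degrees (angle between basket_center's own z axis and vertical above 0.7 rad).
It fails at once if the basket is dropped or banged onto the plate: within 40 mm above it, it moves faster than 0.5 m/s (a fall of some 15 mm) (linear speed of basket above 0.5 m/s and horizontal distance between basket_center and plate_top below 0.12 m and z of basket_center in the frame of plate_top below 0.1085 m).
It fails at once if a bystander (flask, bottle or beaker) is pushed more than 30 mm or knocked over (distance of any of flask_center, bottle_center, beaker_center from where it was at the start of the episode above 0.03 m).
It also fails if it takes over 61 s, if anything falls off the work surface, if the arm or the gripper's body presses on something with over 40 N, if the wrist force passes 120 N, or if a joint passes its speed limit or range.

## Robot

A 7-joint arm with a two-finger parallel gripper is mounted at the origin on the work surface. World frame = base frame: x ahead of the robot, y to its left, z up, the work surface at z = 0. Lengths are in m, angles in rad, forces in N, time in s.
With the tool pointing down it reaches from about 0.425 to 0.925 m from the base axis. Payload 6.8 kg.
Tool frame: the origin (TCP) lies on the centre line of the jaws, within the pads' length; the fingertips stand 14 mm ahead of it and the grasp point (between the pads) lies 5 mm behind it (bot.finger_overhang is the distance from the TCP to the fingertips, in m); z points along the fingers, y is the line along which they close (so a half turn about z gives the same grasp; the last joint's range is limited). The gripper opens to 85 mm and grips with 20 to 120 N. Pads are 22 mm wide; open, the fingers measure 114 mm over their backs; the gripper's body (76 mm by 85 mm) begins 54 mm behind the grasp point. The pads swing forward as they close: fully open they stand 13 mm farther back than shut.
Start: joints at [1.042, 0.477, 0.022, 1.555, -0.011, 1.109, -0.083], TCP at [0.276, -0.616, 0.245] pointing down, gripper open.
Joint ranges: [-2.96, 2.96], [-0.34, 2.1], [-1.41, 1.46], [0.24, 2.44], [-1.37, 4.51], [0.17, 1.92], [-2.96, 2.96]. Speed limits (rad/s): [2.39, 2.39, 3.14, 3.14, 3.14, 3.14, 3.14].

## Interface

Orientations are given as a unit quaternion [w, x, y, z].
In Python, from station import bot gives the robot as it stands.
- The arm moves only by the shell command python3 -m inch 'ROWS' [OPENING] [FORCE]. ROWS is JSON, a list of rows, each a list of 4 numbers: the shift along the tool's x, y, z in m, then the turn about the tool's z in degrees. A call has 1 to 12 rows; each row shifts and turns the commanded pose from where the row before left it, along the tool's axes as they then stand; what a row does not reach is not made up. A row lasts 1/10 s, in which the tool goes at most 50 mm and 8.59 degrees, less where a joint would pass 70% of its speed; a pose out of reach is approached as far as the arm can. A call is refused whole if a number of a shift passes 0.05 or a number of a turn 8.59, either way. A call with a gripper value outside its range is refused whole. OPENING is the finger opening in m, from 0 to 0.0854, set as the call begins (- or left out, the last holds). The fingers move at their own pace and stop on an object; FORCE is the grip in N (left out, the last holds). Time passes only in rows, so rows that do not move let the fingers close. It gives the time, the measured TCP pose, the force, the opening and the grip force at its end, in the units of the state.
- bot.get_obs(): the state, without advancing time (a new reading comes with each control period).
- bot.read_camera(name): name is "scene" or "top" or "wrist"; returns a dict with "color" (420x560x3 uint8, red, green, blue), "mtx" (3x3 intrinsics, pixels), "world_from_camera" (4x4, takes a point from camera to world coordinates); the wrist camera has in their place "hand_eye" (4x4, takes a point from camera to tool coordinates, whose origin is the TCP and whose axes are the flange's). Camera axes: x right, y up, looking along -z (the intrinsics and any distortion apply to the point x, -y, -z); pixel columns grow to the right and rows downward; lengths in m; the calibration is good to about 2 mm. A picture is of the moment at which its call begins: read the wrist's pose just before it. There is no depth.
- bot.hand_in(): hands the job in; it is judged then, once.
The state is a dict: "t": time; "q": joint angles; "joint_vel": joint speeds; "joint_torque": joint torques, N m; "eef_pos": TCP position; "tool_rot": TCP orientation; "contact_force": force on the tool from outside, world axes, zero at the start; "torque": the same for the moment, N m; "gripper_width": opening from 0.0 (shut) to 1.0 (fully open); "grasp_force": force on a finger pad.
Only numpy, scipy, OpenCV 4.12 (cv2) and the standard library are available. Lean on these libraries where they do the work, as an engineer would, in place of code of your own. Each camera call takes 0.05 s, during which the arm holds its last target. There are 200 camera calls.

## Working session

There is one attempt and no reset: what is moved stays moved. The work goes in short steps, Python scripts to look and compute and a shell command to move; the robot and the scene stay as the last step left them, time stands still between calls to the robot, and variables do not carry over. Pictures are saved under pics/ and viewed, at most 10 in all, crops included, and the job is handed in when it is done.

```bash
mkdir -p pics; ls; python3 - <<'E'
from station import bot
import cv2,numpy as np,pickle
o=bot.get_obs(); print({k:np.round(v,3).tolist() for k,v in o.items()})
d={}
for n in("scene","top"):
    c=bot.read_camera(n); d[n]=c
    cv2.imwrite(f"pics/{n}0.png",cv2.resize(c["color"][:,:,::-1],None,fx=1.42,fy=1.42,interpolation=cv2.INTER_CUBIC))
    print(n,[k for k in c],c["mtx"].tolist(),np.round(c["world_from_camera"],3).tolist(),[c[k] for k in c if 'dist' in k])
pickle.dump(d,open("cams.pkl","wb"))
E
```

```text
pics
{'t': 0.0, 'q': [1.042, 0.478, 0.022, 1.556, -0.012, 1.109, -0.083], 'joint_vel': [0.002, -0.0, -0.0, -0.001, -0.0, -0.001, 0.002], 'joint_torque': [-0.001, -59.645, 1.608, -28.12, 0.012, 0.009, 0.0], 'eef_pos': [0.275, -0.616, 0.244], 'tool_rot': [-0.001, 0.978, 0.209, -0.0], 'contact_force': [0.17, -0.126, -0.272], 'torque': [-0.001, 0.034, 0.007], 'grasp_force': 0.0, 'gripper_width': 0.998}
scene ['color', 'mtx', 'world_from_camera'] [[465.4173331047922, 0.0, 279.1452281161944], [0.0, 465.4173331047922, 210.26633132675164], [0.0, 0.0, 1.0]] [[-0.638, -0.536, 0.552, 1.382], [0.769, -0.465, 0.438, 0.638], [0.021, 0.704, 0.709, 1.174], [0.0, 0.0, 0.0, 1.0]] []
top ['color', 'mtx', 'world_from_camera'] [[389.5959947580669, 0.0, 288.38412988948863], [0.0, 389.5959947580669, 202.0184302262382], [0.0, 0.0, 1.0]] [[-0.064, 0.978, -0.199, 0.32], [-0.998, -0.064, 0.009, 0.015], [-0.003, 0.199, 0.98, 1.395], [0.0, 0.0, 0.0, 1.0]] []
```

View pics/scene0.png

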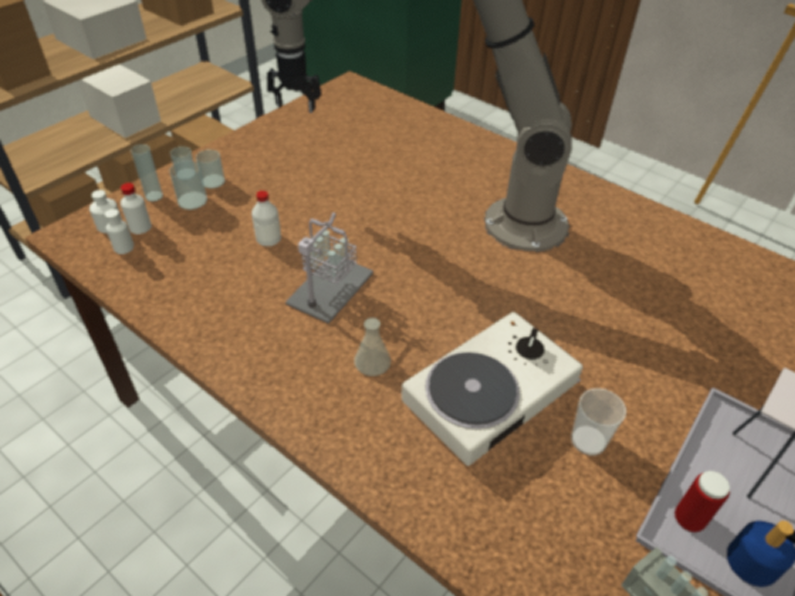

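View pics/top0.png

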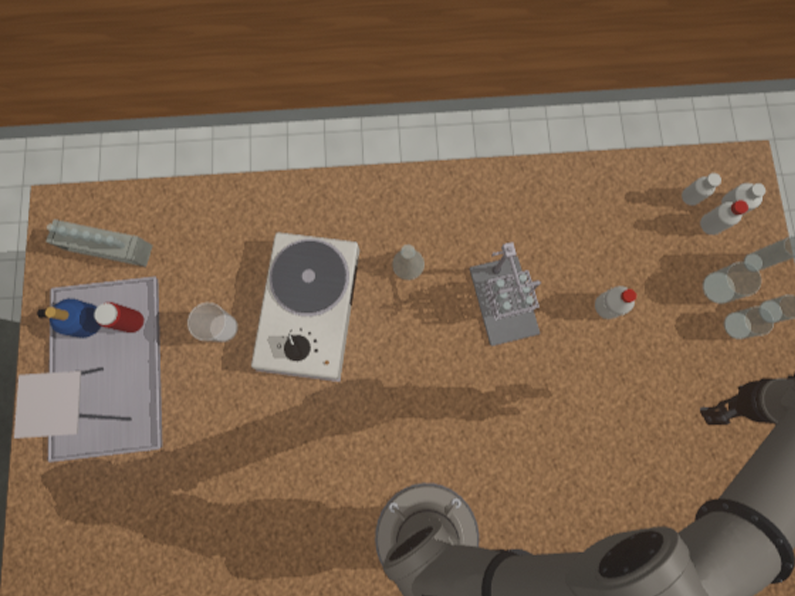

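The scene view shows the hotplate (plate about 473,385; dial 530,348), the stand with the basket (330,250), and the flask, bottle and beaker around them. In the top view the plate is at (308,276), the dial at (297,348) and the stand base around (505,300). I'll enlarge the details.

```bash
cat > h.py <<'E'
import numpy as np,cv2,pickle
def ray(c,u,v,T=None):
    T=c["world_from_camera"] if T is None else T
    T=np.array(T);K=np.array(c["mtx"])
    d=np.array([(u-K[0,2])/K[0,0],-(v-K[1,2])/K[1,1],-1]); return T[:3,3],T[:3,:3]@d
def at(c,u,v,z,T=None):
    o,d=ray(c,u,v,T); return o+d*(z-o[2])/d[2]
def proj(c,p,T=None):
    T=np.array(c["world_from_camera"] if T is None else T);K=np.array(c["mtx"])
    q=T[:3,:3].T@(np.array(p)-T[:3,3]); return np.array([K[0,2]+K[0,0]*q[0]/-q[2],K[1,2]+K[1,1]*q[1]/q[2]])
E
python3 - <<'E'
from h import *
d=pickle.load(open("cams.pkl","rb"))
def crop(n,u,v,w,h,W,H): return cv2.resize(d[n]["color"][v:v+h,u:u+w,::-1],(W,H),interpolation=cv2.INTER_CUBIC)
a=crop("top",325,165,66,80,396,480)
b=crop("top",170,160,66,80,396,480)
# at 6x
cv2.imwrite("pics/c1.png",np.hstack([a,b]))
t=d["top"]
P=at(t,308/1.42,276/1.42,.088);D=at(t,297/1.42,348/1.42,.09);print(P,D,np.linalg.norm((P-D)[:2]))
for u,v in((470,268),(514,258),(540,334),(490,344)):print(at(t,u/1.42,v/1.42,.012))
for n,u,v,z in(("flask",410,272,0),("bottle",605,308,0),("beaker",227,328,0)):print(n,at(t,u/1.42,v/1.42,z))
# plate by ellipse
g=cv2.cvtColor(t["color"],cv2.COLOR_RGB2GRAY)
m=np.zeros_like(g);m[160:230,180:255]=g[160:230,180:255]<110
k,l,s,ce=cv2.connectedComponentsWithStats(m)
for i in range(1,k):
    if s[i][4]>30:print(s[i],ce[i],at(t,*ce[i],.088))
E
```

```text
[0.62834967 0.24575667 0.088     ] [0.45567354 0.27608188 0.09      ] 0.1753187490398679
[ 0.64033149 -0.1568728   0.012     ]
[ 0.65936234 -0.27226722  0.012     ]
[ 0.45955801 -0.31726172  0.012     ]
[ 0.44268319 -0.18994676  0.012     ]
flask [ 0.64259319 -0.00256109  0.        ]
bottle [ 0.51626752 -0.49285545  0.        ]
beaker [0.52719965 0.47032974 0.        ]
[180 162  13  68 478] [183.89121339 189.82008368] [0.6518161  0.35900973 0.088     ]
[ 191  170   53   50 2035] [216.65061425 194.61375921] [0.62753293 0.24664213 0.088     ]
[246 181   9  35  94] [250.14893617 195.58510638] [0.6166354  0.13177476 0.088     ]
```

View pics/c1.png

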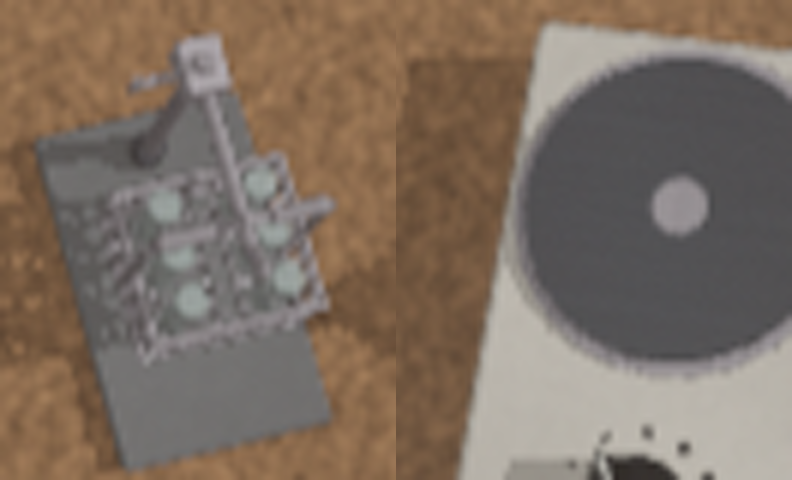

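```bash
python3 - <<'E'
from h import *
d=pickle.load(open("cams.pkl","rb"));t=d["top"]
def a(x,y,z,u0=325):return at(t,u0+x/6-.5+.08,165*(u0==325)+160*(u0!=325)+y/6-.42,z)
L=[("c1",38,142,.012),("c2",130,468,.012),("c3",330,415,.012),("rodbase",147,155,.012),("rodtop",203,62,.22),("hook0",208,90,.2),("hook1",262,275,.21),("barL",190,238,.198),("barR",315,211,.198)]
w={n:a(x,y,z) for n,x,y,z in L}
for n in w:print(n,np.round(w[n],3))
y=lambda p,q:np.arctan2(*(w[p]-w[q])[1::-1])
print("yaw",y("c1","c2"),y("c2","c3")-np.pi/2,y("hook0","hook1"),y("barL","barR")-np.pi/2)
e1=a(545-396,25,.075,170);e2=a(460-396,480,.075,170);print("hp edge",e1,e2,np.arctan2(*(e1-e2)[1::-1]))
c=d["top"]["color"][220:262,180:250,::-1];c2=d["scene"]["color"][215:275,340:420,::-1]
cv2.imwrite("pics/c2.png",np.hstack([cv2.resize(c,(500,300),interpolation=2)]))
E
```

```text
c1 [ 0.642 -0.157  0.012]
c2 [ 0.441 -0.194  0.012]
c3 [ 0.465 -0.315  0.012]
rodbase [ 0.63  -0.222  0.012]
rodtop [ 0.631 -0.22   0.22 ]
hook0 [ 0.621 -0.225  0.2  ]
hook1 [ 0.518 -0.241  0.21 ]
barL [ 0.542 -0.208  0.198]
barR [ 0.552 -0.275  0.198]
yaw 0.18325769128723457 0.19257887617884384 0.1537845336141107 0.15042115095255215
hp edge [0.74741502 0.32430283 0.075     ] [0.48217859 0.376648   0.075     ] -0.19484895412510256
```

View pics/c2.png

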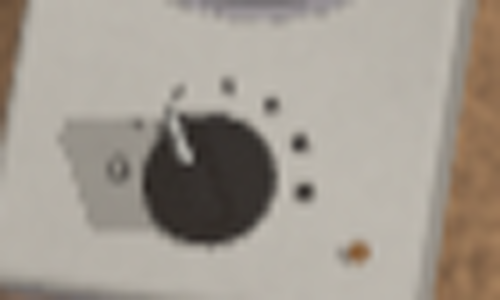

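The dial's white line (172,115)→(188,160) points at the second dot (180,92). So the dial is at position 2 and needs +60°. The stand yaw is about 0.17 and its origin about (0.546, -0.235), with rod, corners and bars agreeing. I'll move above the left bar.

```bash
python3 -m inch '[[0.037,-0.024,-0.008,0],[0.037,-0.024,-0.008,0],[0.037,-0.024,-0.008,0],[0.037,-0.024,-0.008,0],[0.037,-0.024,-0.008,0],[0.037,-0.024,-0.008,0],[0.037,-0.024,-0.008,0],[0.037,-0.024,-0.008,0],[0.037,-0.024,-0.008,0],[0.037,-0.024,-0.008,0],[0.037,-0.024,-0.008,0],[0,0,0,0]]' 0.0854 60
python3 -m inch '[[0,0,0,-8.4],[0,0,0,-8.4],[0,0,0,-8.4],[0,0,0,-8.4],[0,0,0,-8.4],[0,0,0,-8.4],[0,0,0,-8.4],[0,0,0,-8.4],[0,0,0,-8.4],[0,0,0,0],[0,0,0,0]]'
cat >> h.py <<'E'
from scipy.spatial.transform import Rotation as Ro
def tool(o):
    T=np.eye(4);q=np.array(o["tool_rot"]);T[:3,:3]=Ro.from_quat(q[[1,2,3,0]]).as_matrix();T[:3,3]=o["eef_pos"];return T
def go(o,p,yaw=None):
    """shift in tool axes from measured tcp to p; turn (deg) to put tool y at world angle yaw (mod pi)"""
    T=tool(o);s=T[:3,:3].T@(np.array(p)-T[:3,3]);ya=np.degrees(np.arctan2(T[1,1],T[0,1]))
    tr=None if yaw is None else -((np.degrees(yaw)-ya+90)%180-90)
    print("shift mm",np.round(s*1000,1),"tooly",round(ya,1),"turn",tr,"tcp",np.round(T[:3,3],4),"q",np.round(o["q"],2),"t",o["t"])
E
python3 - <<'E'
from station import bot
from h import *
o=bot.get_obs();c=bot.read_camera("wrist")
pickle.dump((o,c),open("w1.pkl","wb"))
print(np.round(c["hand_eye"],3).tolist(),c["mtx"].tolist());go(o,[.541,-.205,.33],.17)
im=np.ascontiguousarray(c["color"][:,:,::-1]);T=tool(o)@np.array(c["hand_eye"])
for p in([.541,-.205,.198],[.551,-.266,.198],[.630,-.221,.22]):
    u=proj(c,p,T);print(u);cv2.drawMarker(im,(int(u[0]),int(u[1])),(0,0,255),0,8)
cv2.imwrite("pics/w1.png",cv2.resize(im,None,fx=1.42,fy=1.42))
E
```

```text
t: 1.3
eef_pos: [0.5432, -0.2013, 0.3342]
tool_rot: [-0.001, 0.977, 0.214, 0.002]
contact_force: [-0.8, 1.1, 0.3]
gripper_width: 1.002
grasp_force: 0.0
t: 2.4
eef_pos: [0.539, -0.2093, 0.333]
tool_rot: [-0.0, 0.646, 0.763, -0.0]
contact_force: [-0.2, -0.9, -0.5]
gripper_width: 1.001
grasp_force: 0.0
[[0.0, 0.945, 0.326, 0.085], [1.0, -0.0, 0.0, 0.001], [0.001, 0.326, -0.945, -0.128], [0.0, 0.0, 0.0, 1.0]] [[364.09802751549194, 0.0, 282.5344858936681], [0.0, 364.09802751549194, 206.31240019479455], [0.0, 0.0, 1.0]]
shift mm [3.9 2.6 3. ] tooly 9.5 turn -0.28547412938615935 tcp [ 0.539  -0.2093  0.333 ] q [ 0.57  0.27 -0.38  1.66  0.11  1.23  0.33] t 2.4
[285.47165375 194.11807528]
[285.07420566 267.09942005]
[403.09381953 243.21989301]
```

View pics/w1.png

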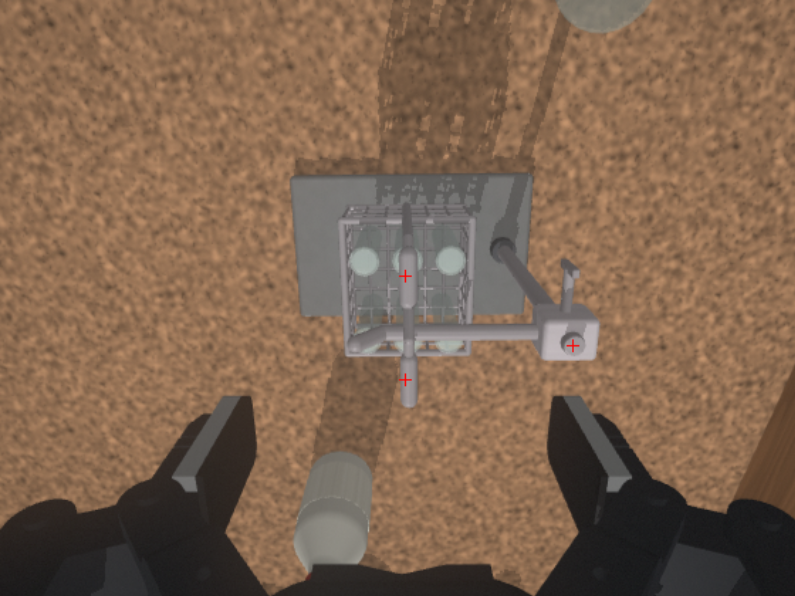

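The wrist view shows the left bar's middle at (408,278), predicted (405,276). That is within 1.5 mm, and the hook rod and base edges are level in the image, so the yaw is right. I'll lower and close.

```bash
python3 -m inch '[[0.003,0.004,0.02,0],[0,0,0.03,0],[0,0,0.03,0],[0,0,0.03,0],[0,0,0.018,0],[0,0,0.01,0],[0,0,0,0],[0,0,0,0]]' 0.055 80
python3 -m inch '[[0,0,0,0],[0,0,0,0],[0,0,0,0],[0,0,0,0],[0,0,0,0]]' 0.0 80
python3 -m inch '[[0,0,0,0],[0,0,0,0],[0,0,0,0]]'
```

```text
t: 3.25
eef_pos: [0.5434, -0.2054, 0.1961]
tool_rot: [0.001, 0.645, 0.764, 0.0]
contact_force: [0.2, -0.4, 0.5]
gripper_width: 0.646
grasp_force: 0.0
t: 3.75
eef_pos: [0.543, -0.2054, 0.1958]
tool_rot: [0.0, 0.645, 0.764, 0.0]
contact_force: [-0.8, 0.4, 3.1]
gripper_width: 0.082
grasp_force: 78.1
t: 4.05
eef_pos: [0.543, -0.2054, 0.1956]
tool_rot: [0.0, 0.645, 0.764, 0.0]
contact_force: [-0.6, -0.4, 4.8]
gripper_width: 0.084
grasp_force: 78.2
```

```bash
python3 -m inch '[[0,0,-0.004,0],[0,0,-0.007,0],[0,0,-0.008,0],[0,0,-0.007,0],[0,0,-0.006,0],[0,0,0,0],[0,0,0,0]]'
python3 - <<'E'
from station import bot
from h import *
o=bot.get_obs();c=bot.read_camera("wrist");print(o["contact_force"],o["torque"])
cv2.imwrite("pics/w2.png",c["color"][:,:,::-1])
E
```

```text
t: 4.75
eef_pos: [0.5428, -0.2053, 0.2274]
tool_rot: [0.0, 0.645, 0.764, 0.0]
contact_force: [0.1, -0.0, -3.8]
gripper_width: 0.077
grasp_force: 78.0
[ 0.05317546 -0.00543365 -3.81450496] [0.17706963 0.06048278 0.03774226]
```

View pics/w2.png

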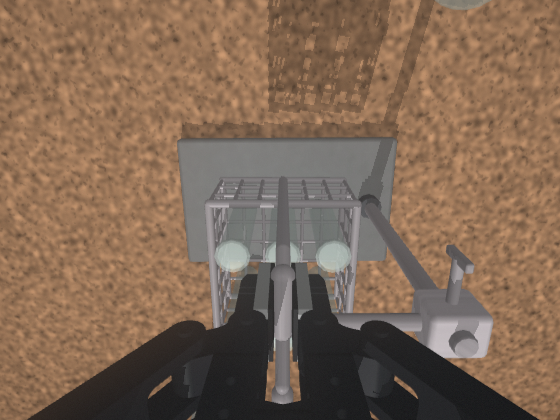

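Wrist view: the bar is between the pads (283,310), the basket is level and has lifted with the gripper. The weight of 3.8 N means it is free of the hook, so I'll draw it off and raise it.

```bash
python3 -m inch '[[0,-0.006,0,0],[0,-0.012,0,0],[0,-0.015,0,0],[0,-0.015,0,0],[0,-0.015,0,0],[0,-0.012,0,0],[0,-0.007,-0.006,0],[0,0,-0.02,0],[0,0,-0.03,0],[0,0,-0.025,0],[0,0,-0.015,0],[0,0,0,0]]'
python3 - <<'E'
from station import bot
from h import *
go(bot.get_obs(),[.541,-.205,.33],.17)
d=pickle.load(open("cams.pkl","rb"));t=d["top"]
print("dial axis",at(t,180+211/7.14-.43,220+180/7.14-.43,.075),at(t,180+209/7.14-.43,220+179/7.14-.43,.08))
E
```

```text
t: 6.0
eef_pos: [0.4634, -0.2194, 0.3262]
tool_rot: [0.003, 0.645, 0.764, 0.001]
contact_force: [0.6, 0.5, -4.2]
gripper_width: 0.086
grasp_force: 78.3
shift mm [ 1.1 78.9 -3.4] tooly 9.7 turn -0.022033394767234427 tcp [ 0.4634 -0.2194  0.3262] q [ 0.66  0.16 -0.38  1.82  0.06  1.17  0.43] t 6.0
dial axis [0.45822448 0.2791738  0.075     ] [0.45823264 0.2791046  0.08      ]
```

```bash
python3 -m inch '[[0.006,0.003,0,0],[0.012,0.006,0,0],[0.02,0.01,0,0],[0.02,0.01,0,0],[0.02,0.01,0,0],[0.02,0.01,0,0],[0.02,0.01,0,0],[0.02,0.01,0,0],[0.02,0.01,0,0],[0.02,0.01,0,0],[0.02,0.01,0,0],[0.02,0.01,0,0]]'
python3 -m inch '[[0.02,0.01,0,0],[0.02,0.01,0,0],[0.02,0.01,0,0],[0.02,0.01,0,0],[0.02,0.01,0,0],[0.02,0.01,0,0],[0.02,0.01,0,0],[0.02,0.01,0,0],[0.02,0.01,0,0],[0.02,0.01,0,0],[0.016,0.008,0,0],[0.01,0.006,0,0]]'
python3 -m inch '[[0.008,0.006,0,0],[0.006,0.006,0,0],[0.005,0.004,0,0],[0,0,0,0],[0,0,0,0],[0,0,0,0]]'
python3 - <<'E'
from station import bot
from h import *
o=bot.get_obs();go(o,[.622,.277,.225],.17)
for n in("wrist","top"):
    c=bot.read_camera(n);cv2.imwrite(f"pics/{n}3.png",c["color"][:,:,::-1])
    pickle.dump((o,c),open(n+"3.pkl","wb"))
cv2.imwrite("pics/m3.png",np.hstack([cv2.resize(cv2.imread("pics/wrist3.png"),(480,360)),cv2.resize(c["color"][140:290,150:270,::-1],(288,360))]))
E
```

```text
t: 7.2
eef_pos: [0.5321, 0.0166, 0.3221]
tool_rot: [-0.001, 0.644, 0.765, -0.0]
contact_force: [-0.7, 0.5, -4.5]
gripper_width: 0.082
grasp_force: 78.7
t: 8.4
eef_pos: [0.6061, 0.2588, 0.3223]
tool_rot: [-0.001, 0.644, 0.765, -0.0]
contact_force: [-1.1, 0.7, -3.7]
gripper_width: 0.084
grasp_force: 78.6
t: 9.0
eef_pos: [0.6196, 0.2768, 0.3234]
tool_rot: [0.0, 0.645, 0.764, -0.0]
contact_force: [0.3, -0.2, -3.4]
gripper_width: 0.085
grasp_force: 78.6
shift mm [-0.2  2.4 98.4] tooly 9.7 turn -0.07930235969631383 tcp [0.6196 0.2768 0.3234] q [-0.12  0.49 -0.59  1.42  0.28  1.31 -0.55] t 9.0
```

View pics/m3.png

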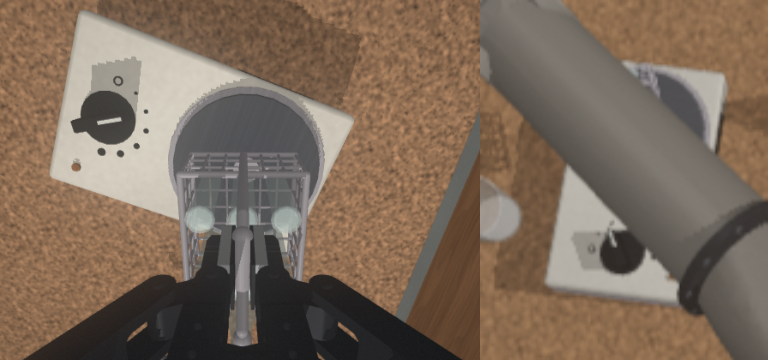

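Wrist view: the basket hangs upright over the plate's +y part as seen (parallax). The dial line (95,124)→(121,119) points at dot 2. I'll check the plate and dial centres from this view too.

```bash
python3 - <<'E'
from h import *
o,c=pickle.load(open("wrist3.pkl","rb"));T=tool(o)@np.array(c["hand_eye"])
f=560/480
print("plate",at(c,246.5*f,161*f,.088,T),"L/R/top",[np.round(at(c,u*f,v*f,.088,T),3) for u,v in((169,160),(324,160),(245,83))])
r,s=at(c,118*f,80*f,.075,T),at(c,101*f,152*f,.075,T);print("dial",(r+s)/2,np.linalg.norm(r-s))
print(np.round([at(c,u*f,v*f,.075,T)[:2] for u,v in((135,93),(146,111),(146,130),(136,146),(120,153))],3).tolist())
E
```

```text
plate [0.6286195  0.25771363 0.088     ] L/R/top [array([0.536, 0.243, 0.088]), array([0.721, 0.275, 0.088]), array([0.611, 0.347, 0.088])]
dial [0.45807949 0.27993149 0.075     ] 0.09127703390201351
[[0.487, 0.313], [0.501, 0.295], [0.503, 0.272], [0.492, 0.25], [0.473, 0.238]]
```

```bash
python3 -m inch '[[0,0.002,0.01,0],[0,0.002,0.02,0],[0,0,0.02,0],[0,0,0.02,0],[0,0,0.015,0],[0,0,0.01,0],[0,0,0.006,0],[0,0,0.003,0],[0,0,0.002,0],[0,0,0,0],[0,0,0,0]]'
python3 -m inch '[[0,0,0.001,0],[0,0,0.001,0],[0,0,0.001,0],[0,0,0.001,0],[0,0,0,0],[0,0,0,0]]'
```

```text
t: 10.2
eef_pos: [0.6237, 0.2785, 0.218]
tool_rot: [0.0, 0.645, 0.764, 0.0]
contact_force: [0.3, 0.3, -3.3]
gripper_width: 0.083
grasp_force: 78.6
t: 10.8
eef_pos: [0.6234, 0.2782, 0.2133]
tool_rot: [0.0, 0.645, 0.764, -0.0]
contact_force: [0.4, -0.0, -3.3]
gripper_width: 0.086
grasp_force: 78.6
```

```bash
python3 -m inch '[[0,0,0.001,0],[0,0,0.001,0],[0,0,0,0],[0,0,0,0]]'
python3 -m inch '[[0,0,0.001,0],[0,0,0,0],[0,0,0,0]]'
```

```text
t: 11.2
eef_pos: [0.6234, 0.2794, 0.2122]
tool_rot: [-0.0, 0.644, 0.765, 0.001]
contact_force: [-1.3, 2.6, 2.6]
gripper_width: 0.079
grasp_force: 79.4
t: 11.5
eef_pos: [0.6234, 0.2797, 0.212]
tool_rot: [-0.0, 0.644, 0.765, 0.001]
contact_force: [-2.7, 2.4, 7.9]
gripper_width: 0.082
grasp_force: 79.9
```

```bash
python3 -m inch '[[0,0,-0.001,0],[0,0,0,0]]'; python3 -m inch '[[0,0,0,0],[0,0,0,0],[0,0,0,0],[0,0,0,0]]' 0.05
python3 -m inch '[[0,0,-0.005,0],[0,0,-0.015,0],[0,0,-0.03,0],[0,0,-0.03,0],[0,0,-0.02,0],[0,0,0,0],[0,0,0,0]]'
python3 - <<'E'
from station import bot
from h import *
o=bot.get_obs();go(o,[.458,.2795,.25],-.19-np.pi/3)
c=bot.read_camera("wrist");cv2.imwrite("pics/w4.png",c["color"][:,:,::-1])
E
```

```text
t: 11.7
eef_pos: [0.6235, 0.2794, 0.2122]
tool_rot: [-0.0, 0.644, 0.765, 0.001]
contact_force: [-2.9, 3.8, 5.5]
gripper_width: 0.084
grasp_force: 79.5
t: 12.1
eef_pos: [0.6236, 0.2773, 0.2108]
tool_rot: [0.0, 0.645, 0.764, -0.001]
contact_force: [-0.4, 0.4, 0.3]
gripper_width: 0.581
grasp_force: 0.0
t: 12.8
eef_pos: [0.6236, 0.2784, 0.3123]
tool_rot: [0.0, 0.645, 0.764, 0.001]
contact_force: [-0.2, 0.3, -0.8]
gripper_width: 0.589
grasp_force: 0.0
shift mm [  29.  -163.1   62.1] tooly 9.7 turn 80.59786809657588 tcp [0.6236 0.2784 0.3123] q [-0.12  0.51 -0.59  1.42  0.28  1.3  -0.56] t 12.8
```

View pics/w4.png

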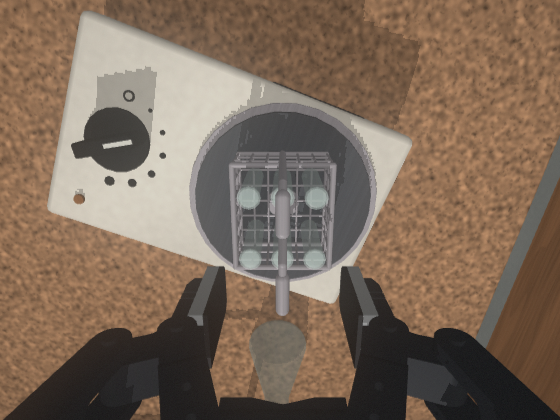

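The basket stands level in the plate (plate rim x 191–377, basket 232–335). Next is the dial. I turn counter-clockwise so that joint 7 keeps its range.

```bash
python3 -m inch '[[0.005,-0.03,0,0],[0.006,-0.033,0,0],[0.006,-0.034,0,0],[0.006,-0.033,0,0],[0.006,-0.033,0,0],[0,0,0,0]]' 0.05 60
python3 -m inch '[[0,0,0,-8.3],[0,0,0,-8.3],[0,0,0,-8.3],[0,0,0,-8.3],[0,0,0,-8.3],[0,0,0,-8.3],[0,0,0,-8.3],[0,0,0,-8.3],[0,0,0,-8.3],[0,0,0,-8.3],[0,0,0,-8.3],[0,0,0,-8.1]]'
python3 -m inch '[[0,0,0.02,0],[0,0,0.02,0],[0,0,0.02,0],[0,0,0,0],[0,0,0,0]]'
python3 - <<'E'
from station import bot
from h import *
o=bot.get_obs();go(o,[.458,.2795,.104],-.19-np.pi/3)
c=bot.read_camera("wrist");T=tool(o)@np.array(c["hand_eye"]);im=np.ascontiguousarray(c["color"][:,:,::-1])
pickle.dump((o,c),open("w5.pkl","wb"))
a=.19;px=np.array([np.cos(np.pi/6-a),np.sin(np.pi/6-a),0])
for p in([.458,.2795,.119],np.array([.458,.2795,.119])+.028*px,np.array([.458,.2795,.119])-.028*px):
    u=proj(c,p,T);print(u);cv2.drawMarker(im,(int(u[0]),int(u[1])),(0,0,255),0,8)
cv2.imwrite("pics/w5.png",im)
E
```

```text
t: 13.45
eef_pos: [0.4532, 0.2798, 0.3106]
tool_rot: [-0.0, 0.643, 0.766, -0.002]
contact_force: [0.4, -0.5, 1.3]
gripper_width: 0.585
grasp_force: 0.0
t: 14.65
eef_pos: [0.4582, 0.2787, 0.3104]
tool_rot: [-0.001, -0.169, 0.986, -0.0]
contact_force: [-0.2, 1.0, -1.1]
gripper_width: 0.585
grasp_force: 0.0
t: 15.15
eef_pos: [0.458, 0.2791, 0.251]
tool_rot: [-0.001, -0.166, 0.986, -0.0]
contact_force: [0.0, 0.2, -0.6]
gripper_width: 0.586
grasp_force: 0.0
shift mm [ -0.4   0.3 147. ] tooly 109.1 turn -0.014950899334394308 tcp [0.458  0.2791 0.251 ] q [ 0.1   0.39 -0.95  1.83  0.35  1.1   0.92] t 15.15
[282.2634719  199.08028021]
[282.27974604 233.51108913]
[282.24607782 162.28003902]
```

View pics/w5.png

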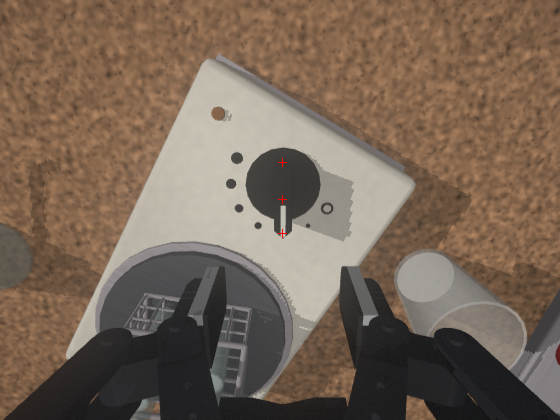

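The pointer tip at (282,233) lies exactly on my predicted marks, so I'll lower and grip.

```bash
python3 -m inch '[[0,0,0.02,0],[0,0,0.03,0],[0,0,0.03,0],[0,0,0.03,0],[0,0,0.02,0],[0,0,0.012,0],[0,0,0.005,0],[0,0,0,0],[0,0,0,0]]'
python3 -m inch '[[0,0,0,0],[0,0,0,0],[0,0,0,0],[0,0,0,0],[0,0,0,0],[0,0,0,0]]' 0.0 50
python3 -m inch '[[0,0,0,6],[0,0,0,6],[0,0,0,6],[0,0,0,6],[0,0,0,6],[0,0,0,6],[0,0,0,6],[0,0,0,6],[0,0,0,6],[0,0,0,6],[0,0,0,0],[0,0,0,0]]'
python3 - <<'E'
from station import bot
from h import *
o=bot.get_obs();go(o,[.458,.2795,.104],-.19-np.pi/3-np.pi/3);print(o["torque"])
E
```

```text
t: 16.1
eef_pos: [0.4586, 0.28, 0.1054]
tool_rot: [0.001, -0.166, 0.986, 0.0]
contact_force: [-0.5, 0.1, 0.7]
gripper_width: 0.586
grasp_force: 0.0
t: 16.7
eef_pos: [0.4583, 0.2794, 0.105]
tool_rot: [0.0, -0.166, 0.986, -0.0]
contact_force: [-0.3, -1.8, 5.7]
gripper_width: 0.154
grasp_force: 49.2
t: 17.9
eef_pos: [0.4582, 0.2788, 0.105]
tool_rot: [0.001, 0.35, 0.937, -0.0]
contact_force: [-0.5, -3.0, 8.0]
gripper_width: 0.153
grasp_force: 50.3
shift mm [0.6 0.5 1. ] tooly 49.1 turn -0.03430344741519775 tcp [0.4582 0.2788 0.105 ] q [-0.2   0.5  -0.58  1.97  0.38  0.78 -0.15] t 17.9
[-0.68489528  0.26231361 -0.03161646]
```

Turned 60°. Release, rise and check.

```bash
python3 -m inch '[[0,0,0,0],[0,0,0,0],[0,0,0,0],[0,0,0,0]]' 0.05
python3 -m inch '[[0,0,-0.01,0],[0,0,-0.03,0],[0,0,-0.04,0],[0,0,-0.04,0],[0,0,-0.04,0],[0,0,-0.03,0],[0,0,0,0],[0,0,0,0]]'
python3 - <<'E'
from station import bot
from h import *
o=bot.get_obs();c=bot.read_camera("wrist");T=tool(o)@np.array(c["hand_eye"]);im=np.ascontiguousarray(c["color"][:,:,::-1])
px=np.array([np.cos(-np.pi/6-.19),np.sin(-np.pi/6-.19),0]);D=np.array([.458,.2795,.119])
for p in(D,D+.028*px):
    u=proj(c,p,T);cv2.drawMarker(im,(int(u[0]),int(u[1])),(0,0,255),0,8)
t=bot.read_camera("top")
cv2.imwrite("pics/m6.png",np.hstack([cv2.resize(im,(480,360)),cv2.resize(t["color"][150:300,130:255,::-1],(300,360),interpolation=2)]))
E
```

```text
t: 18.3
eef_pos: [0.4578, 0.2794, 0.1042]
tool_rot: [-0.0, 0.349, 0.937, 0.0]
contact_force: [0.1, 0.2, -0.8]
gripper_width: 0.586
grasp_force: 0.0
t: 19.1
eef_pos: [0.458, 0.2795, 0.2953]
tool_rot: [0.001, 0.349, 0.937, 0.001]
contact_force: [-0.5, 0.1, -0.3]
gripper_width: 0.584
grasp_force: 0.0
```

View pics/m6.png

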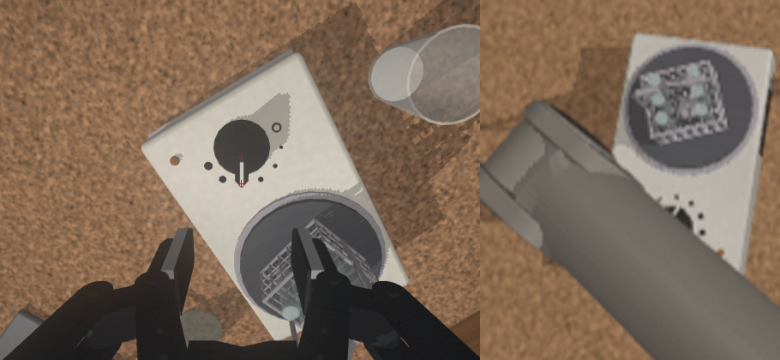

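The pointer tip (241,185) sits on dot 4: ring, 1, 2, 3 are to its right, 5 and 6 to its left. The basket stands upright in the middle of the plate, and the gripper is clear.

```bash
python3 -c "
from station import bot
print(bot.hand_in())"
```

```text
the job is handed in; nothing more can be done
None
```

The basket is standing upright on the middle of the hotplate's round plate, the dial is resting at position 4, and I handed the job in at about 19 s with the gripper clear; the hand-in returned no verdict.

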